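# Fit the magenta toner canister in the office printer

## Robot

A 6-joint arm with a two-finger parallel gripper is mounted at the origin on the work surface. World frame = base frame: x ahead of the robot, y to its left, z up, the work surface at z = 0. Lengths are in m, angles in rad, forces in N, time in s.
With the tool pointing down it reaches from about 0.3 to 0.775 m from the base axis. Payload 14.6 kg.
Tool frame: the origin (TCP) lies on the centre line of the jaws, within the pads' length; the fingertips stand 25 mm ahead of it and the grasp point (between the pads) lies 6 mm ahead of it (ctrl.tip_reach is the distance from the TCP to the fingertips, in m); z points along the fingers, y is the line along which they close (so a half turn about z gives the same grasp; the last joint's range is limited). The gripper opens to 94 mm and grips with 3 to 60 N. Pads are 16 mm wide; open, the fingers measure 119 mm over their backs; the gripper's body (75 mm by 177 mm) begins 78 mm behind the grasp point.
Start: joints at [-1.288, 0.3, 1.521, -0, 1.321, -0.067], TCP at [0.188, -0.517, 0.23] pointing down, gripper open.
Joint ranges: [-3.03, 3.03], [-0.79, 2.21], [0.23, 2.52], [-1.04, 4.18], [0, 3.07], [-2.55, 2.55]. Speed limits (rad/s): [2.22, 2.22, 2.57, 3.14, 3.14, 3.14].

## Interface

Orientations are given as [roll, pitch, yaw] about the fixed x, y, z axes, in that order (R = Rz(yaw) Ry(pitch) Rx(roll)).
In Python, from station import ctrl gives the robot as it stands. The module is installed in compiled form; this text tells all that it offers.
- The arm moves only by the tool apply_moves, never from a script. Its argument "deltas" is a list of rows, each a list of 7 numbers: the closure in counts, from 0 (fully open) to 255 (shut), then the shift along the world's x, y, z in cm, then the turn, a rotation vector about the world's x, y, z in rad. In form: [[jaw, tx, ty, tz, ax, ay, az], ...]. A call has 1 to 10 rows; each row shifts and turns the commanded pose from where the row before left it; what a row does not reach is not made up. A row lasts 1/10 s, in which the tool goes at most 50 mm and 8.59 degrees, less where a joint would pass 70% of its speed; a pose out of reach is approached as far as the arm can. A call with a gripper value outside its range is refused whole. The fingers move at their own pace and stop on an object; "grip_force" is the grip in N (left out, the last holds). Time passes only in rows, so rows that do not move let the fingers close. It gives the time, the measured TCP pose, the force, the opening and the grip force at its end, in the units of the state.
- ctrl.get_obs(): the state, without advancing time (a new reading comes with each control period).
- ctrl.camera(name): name is "side" or "top" or "wrist"; returns a dict with "img" (384x512x3 uint8, red, green, blue), "K" (3x3 intrinsics, pixels), "pose" (4x4, takes a point from camera to world coordinates); the wrist camera has in their place "hand_eye" (4x4, takes a point from camera to tool coordinates, whose origin is the TCP and whose axes are the flange's). Camera axes: x right, y up, looking along -z (the intrinsics and any distortion apply to the point x, -y, -z); pixel columns grow to the right and rows downward; lengths in m; the calibration is good to about 2 mm. A picture is of the moment at which its call begins: read the wrist's pose just before it. There is no depth.
- ctrl.hand_in(): hands the job in; it is judged then, once.
The state is a dict: "time_s": time; "qpos": joint angles; "joint_vel": joint speeds; "tau": joint torques, N m; "ee_pos": TCP position; "eef_rot": TCP orientation; "force": force on the tool from outside, world axes, zero at the start; "moment": the same for the moment, N m; "grip_width": finger opening in m; "grip_force": force on a finger pad.
Only numpy, scipy, OpenCV 4.12 (cv2) and the standard library are available. Lean on these libraries where they do the work, as an engineer would, in place of code of your own. Each camera call takes 0.05 s, during which the arm holds its last target. There are 200 camera calls.

## Task

Fit the magenta toner canister into the empty magenta-rimmed socket of the open printer. First lower it upright into the socket with its two ears resting on the rim, well away from the two notches (about 45 degrees off); then, pressing only lightly, turn it by its grip bar until the ears drop into the notches and it sits fully home, ears flush with the rim, and let go. Leave the cyan and yellow canisters where they stand.

Things in the scene. Friction and masses are not known exactly. Their poses are not given: they have to be found in the camera images.
- magenta_center (a point): Loose upright toner canister, 136 mm tall, about 0.3 kg: black round body 56 mm across, 100 high, foot tapered to 44; two magenta ears along +-x, to 44 mm from the axis, 10 wide, 45 to 63 mm above the foot; on top a magenta grip bar, 50 along x, 14 thick along y, 36 high, its middle 50 mm above this point. Point: on the axis, 68 mm above the foot; z up. A half turn looks the same.
- socket (a point): Mouth centre of the empty well in the fixed white printer, level with its magenta rim 132 mm above the desk; z up. Well 64 mm across, 63 deep; rim 56 mm in radius. Two notches along +-x, 24 wide, out to 48 mm, full depth. Canister centre is 23 mm above this point with ears on the rim, 5 mm when home: ears within 10 deg of x drop 18 mm by weight. A black canister sits home 150 mm to +y.
- cyan_center (a point): A cyan canister of the same shape as the magenta one, to be left alone. Point at its centre, axes alike. The three stand on the desk beside the printer, bars at any angle, in any order.
- yellow_center (a point): A yellow canister of the same shape as the magenta one, to be left alone. Point at its centre, axes alike.
Mind the look-alikes: they are no part of the job. What is shaped like the part that bears magenta_center but green or purple is not meant.

How it is judged:
On the way:
1. the magenta canister is in the socket, upright, its ears on the rim and at least 20 degrees away from the notches (z of magenta_center in the frame of socket between 0.018 and 0.029 m and horizontal distance between magenta_center and socket below 0.01 m and angle between magenta_center's own z axis and vertical below 0.17 rad and angle between the x axis of magenta_center and the x axis of socket, either way round above 0.35 rad), for 0.2 s.
At the end, for the whole second after the job is handed in: The magenta canister stands upright (within 7 degrees) and at rest in the socket, its ears down in the notches (within 20 degrees of them), its centre within 10 mm of the socket's centre line and within 5 mm of its home height; the cyan and yellow canisters are where they stood (within 30 mm) (z of magenta_center in the frame of socket between 0 and 0.01 m and horizontal distance between magenta_center and socket below 0.01 m and angle between magenta_center's own z axis and vertical below 0.12 rad and angle between the x axis of magenta_center and the x axis of socket, either way round below 0.35 rad and linear speed of magenta below 0.02 m/s); the robot touches nothing.
It fails at once if the cyan or the yellow canister is moved by more than 30 mm (distance of any of cyan_center, yellow_center from where it was at the start of the episode above 0.03 m).
It fails at once if the magenta canister is pushed against the printer with more than 60 N (contact force between magenta and printer above 60 N).
It also fails if it takes over 40 s, if anything falls off the work surface, if the arm or the gripper's body presses on something with over 40 N, if the wrist force passes 120 N, or if a joint passes its speed limit or range.

## Working session

There is one attempt and no reset: what is moved stays moved. The work goes in short steps, Python scripts to look and compute and a tool call to move; the robot and the scene stay as the last step left them, time stands still between calls to the robot, and variables do not carry over. Pictures are saved under pics/ and viewed, at most 10 in all, crops included, and the job is handed in when it is done.

Besides the shell and the picture viewer there is one more tool, called after "Request:" as a command line: name --pt "numbers of a row" for each row, then --argument value for the rest. apply_moves: Moves the arm, as the interface text tells. Its arguments: {"type":"object","properties":{"deltas":{"type":"array"},"grip_force":{"type":"number"}},"required":["deltas"]}

```bash
mkdir -p pics
cat > h.py <<'E'
import cv2,numpy as np,pickle
from station import ctrl
E
python3 - <<'E'
from h import *
o=ctrl.get_obs();print(o)
for n in ["top","side"]:
    c=ctrl.camera(n);pickle.dump(c,open(n+'.pkl','wb'));print(n,c["K"],c["pose"],[k for k in c])
    cv2.imwrite(f"pics/{n}0.png",cv2.resize(c["img"][:,:,::-1],(800,600),interpolation=cv2.INTER_CUBIC))
E
```

```text
{'time_s': 0.0, 'qpos': array([-1.28759070e+00,  3.00443414e-01,  1.52158188e+00, -1.52793010e-05,
        1.32069542e+00, -6.66027193e-02]), 'joint_vel': array([ 0.00081102,  0.00152582,  0.00088759,  0.0006095 , -0.00061644,
       -0.00177081]), 'tau': array([-3.56851167e-03, -5.31807232e+01, -3.52739775e+01,  7.06488127e-02,
        2.42927636e-02, -9.69820371e-05]), 'ee_pos': array([ 0.18842168, -0.51646879,  0.22990116]), 'eef_rot': array([-3.14046611e+00, -6.03096060e-05,  3.49812104e-01]), 'force': array([ 0.07853594, -0.27587632,  0.17235943]), 'moment': array([-0.02310551, -0.00781864,  0.01196796]), 'grip_force': 0.0, 'grip_width': 0.09379952024818185}
top [[369.08279231   0.         255.56839689]
 [  0.         369.08279231 184.61433866]
 [  0.           0.           1.        ]] [[ 0.04320517  0.97421173 -0.22146066  0.38780083]
 [-0.99905913  0.04296495 -0.00590427 -0.10087075]
 [ 0.00376303  0.22150739  0.97515143  1.01520941]
 [ 0.          0.          0.          1.        ]] ['img', 'K', 'pose']
side [[379.20906701   0.         248.02212291]
 [  0.         379.20906701 191.15217936]
 [  0.           0.           1.        ]] [[-0.99787991  0.0365201  -0.05386985  0.53515614]
 [-0.06441529 -0.67239462  0.73738467  0.61755235]
 [-0.00929243  0.73929139  0.67332153  0.75681703]
 [ 0.          0.          0.          1.        ]] ['img', 'K', 'pose']
```

View pics/top0.png

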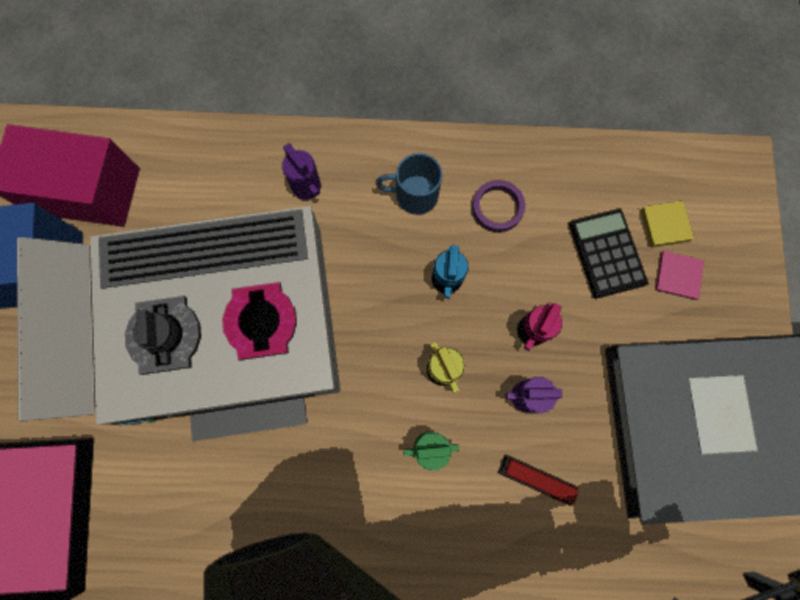

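View pics/side0.png

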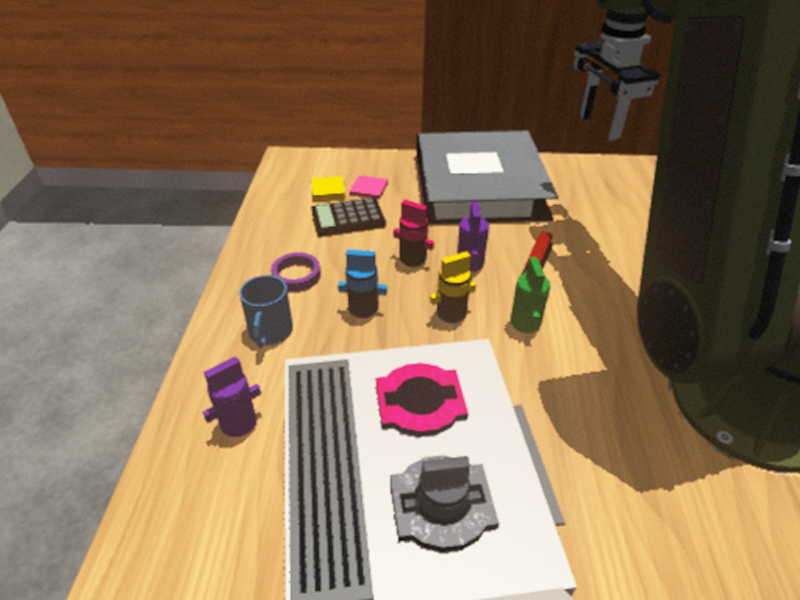

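The top view (×1.5625) has the magenta canister at (541,325). Look-alikes there are purple at (537,395) and (300,172), green at (433,450), cyan at (450,270) and yellow at (446,365). In the side view the magenta one is at (413,233). Only this one has magenta ears and bar on a black body. The socket is at (260,321) in the top view. I'll confirm in an enlarged crop.

Run:
```python
from h import *
P=[]
for n,x,y in [("top",346,208),("side",264,149),("top",166,205),("side",270,255)]:
    im=pickle.load(open(n+'.pkl','rb'))["img"][:,:,::-1]
    P.append(cv2.resize(im[y-24:y+24,x-32:x+32],(400,300),interpolation=cv2.INTER_CUBIC))
cv2.imwrite("pics/crop0.png",np.vstack([np.hstack(P[:2]),np.hstack(P[2:])]))
```

```text
(no output)
```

View pics/crop0.png

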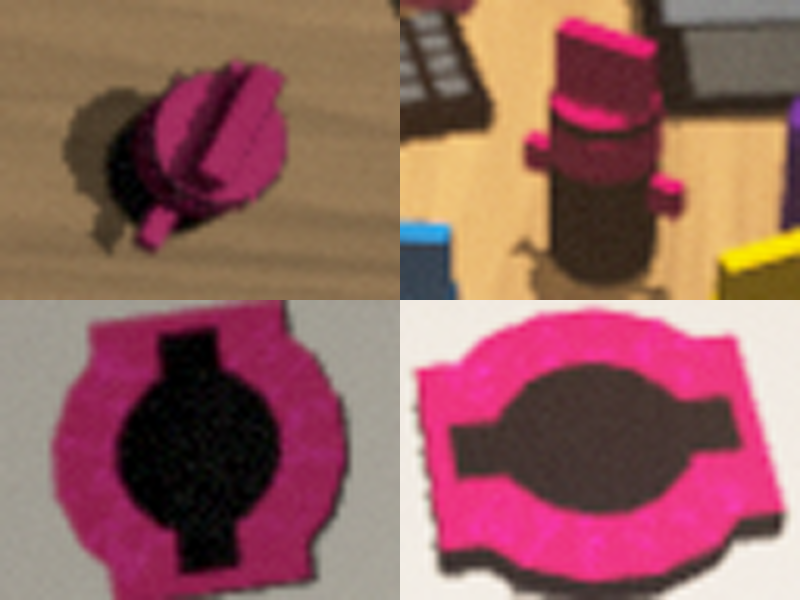

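Confirmed: magenta ears, bar and collar on a black body. Socket notch ends are read in both views, and next I fit the poses.

```bash
cat >> h.py <<'E'
from scipy.optimize import least_squares
def proj(c,pts,T=None):
    T=np.array(c["pose"]) if T is None else T
    q=(np.asarray(pts)-T[:3,3])@T[:3,:3]
    q=q*[1,-1,-1]; q=q@np.array(c["K"]).T
    return q[:,:2]/q[:,2:]
def un(u,v,cx,cy,ox,oy,s=6.25): return [(u-ox+.5)/s-.5+cx-32,(v-oy+.5)/s-.5+cy-24]
def place(p,loc):
    c,s=np.cos(p[2]),np.sin(p[2]); L=np.asarray(loc,float)
    return np.c_[p[0]+c*L[:,0]-s*L[:,1],p[1]+s*L[:,0]+c*L[:,1],L[:,2]]
E
cat > fit.py <<'E'
from h import *
top,side=[pickle.load(open(n+'.pkl','rb')) for n in("top","side")]
def fit(sets,p0):
    f=lambda p:np.concatenate([(proj(c,place(p,l))-m).ravel() for c,l,m in sets])
    r=least_squares(f,p0,loss='soft_l1');print(r.x,np.degrees(r.x[2]));print(r.fun.reshape(-1,2).round(1).tolist());return r.x
h=.132
mt=[un(u,v,166,205,0,300) for u,v in[(187,333),(211,570)]]
ms=[un(u,v,270,255,400,300) for u,v in[(453,454),(734,421)]]
s1=(top,[[.048,0,h],[-.048,0,h]],mt); s2=(side,[[.048,0,h],[-.048,0,h]],ms)
for S in([s1],[s2],[s1,s2]): fit(S,[.45,.1,0])
mt=[un(u,v,346,208,0,0) for u,v in[(212,138),(155,232),(222,190),(284,80)]]
ms=[un(u,v,264,149,400,0) for u,v in[(568,18),(657,42),(650,55),(560,32),(529,153),(677,193)]]
s1=(top,[[0,0,.1],[-.044,0,.054],[-.025,-.007,.136],[.025,-.007,.136]],mt)
s2=(side,[[.025,-.007,.136],[-.025,-.007,.136],[-.025,.007,.136],[.025,.007,.136],[.044,0,.054],[-.044,0,.054]],ms)
for S in([s1],[s2],[s1,s2]): fit(S,[.43,-.4,-.6])
E
python3 fit.py
```

```text
[0.5292108  0.12051269 0.1967257 ] 11.271552093693977
[[-0.1, -0.4], [0.1, 0.4]]
[0.53012056 0.11989385 0.20506608] 11.749420674685704
[[-0.3, 0.0], [0.3, -0.1]]
[0.52974947 0.12024054 0.20059943] 11.493500859601802
[[0.0, -0.6], [0.3, 0.1], [-0.1, 0.1], [0.5, 0.1]]
[ 0.55169526 -0.32979632 -0.49260031] -28.223918990495996
[[0.5, 0.0], [-2.5, 2.2], [0.4, -0.5], [0.0, -0.5]]
[ 0.55253146 -0.33133044 -0.41830465] -23.967090940024953
[[-0.2, -0.5], [0.8, -0.1], [-0.1, 0.2], [-1.0, -0.4], [-0.6, -0.2], [1.3, 1.1]]
[ 0.55216041 -0.3302561  -0.45294856] -25.95204054800121
[[0.7, -0.2], [-1.7, 2.4], [1.0, -0.6], [-0.1, -0.9], [0.1, -0.4], [0.9, 0.3], [-0.2, 0.5], [-0.8, -0.4], [-0.3, -0.2], [1.3, 1.6]]
```

Request:
apply_moves --pt "0 3.64 1.87 0.5 0 0 -0.08" --pt "0 3.64 1.87 0.5 0 0 -0.08" --pt "0 3.64 1.87 0.5 0 0 -0.08" --pt "0 3.64 1.87 0.5 0 0 -0.08" --pt "0 3.64 1.87 0.5 0 0 -0.08" --pt "0 3.64 1.87 0.5 0 0 -0.08" --pt "0 3.64 1.87 0.5 0 0 -0.08" --pt "0 3.64 1.87 0.5 0 0 -0.08" --pt "0 3.64 1.87 0.5 0 0 -0.08" --pt "0 3.64 1.87 0.5 0 0 -0.08"

```text
time_s: 1.1
ee_pos: [0.5538, -0.3286, 0.2803]
eef_rot: [-3.142, 0.001, -0.454]
force: [-0.2, 0.1, 0.7]
grip_width: 0.0938
grip_force: 0.0
```

Request:
apply_moves --pt "0 0 0 0 0 0 0" --pt "0 0 0 0 0 0 0" --pt "0 0 0 0 0 0 0"

```text
time_s: 1.4
ee_pos: [0.5518, -0.3301, 0.2801]
eef_rot: [-3.142, 0.001, -0.45]
force: [-1.0, 0.5, -0.2]
grip_width: 0.0939
grip_force: 0.0
```

```bash
cat >> h.py <<'E'
from scipy.spatial.transform import Rotation as R
def wcam(f):
    o=ctrl.get_obs();c=ctrl.camera("wrist")
    T=np.eye(4);T[:3,:3]=R.from_euler('xyz',o["eef_rot"]).as_matrix();T[:3,3]=o["ee_pos"]
    c["pose"]=T@np.array(c["hand_eye"]);c["ee"]=o["ee_pos"];c["rot"]=o["eef_rot"];pickle.dump(c,open(f+".pkl",'wb'));return c
E
python3 - <<'E'
from h import *
c=wcam("w1");print(c["ee"],c["rot"],c["hand_eye"],c["K"])
print(proj(c,[[.552,-.33,.1],[.552,-.33,.136]]))
cv2.imwrite("pics/w1.png",cv2.resize(c["img"][:,:,::-1],(800,600),interpolation=cv2.INTER_CUBIC))
E
```

```text
[ 0.55177174 -0.33013576  0.28005221] [-3.14158002e+00  8.44883716e-04 -4.50222763e-01] [[-5.03341970e-04  9.64125538e-01  2.65446217e-01  7.68636435e-02]
 [ 9.99999872e-01  4.99359265e-04  8.24908571e-05  2.73825118e-04]
 [-5.30214860e-05  2.65446225e-01 -9.64125665e-01 -1.55732275e-01]
 [ 0.00000000e+00  0.00000000e+00  0.00000000e+00  1.00000000e+00]] [[264.31552292   0.         255.17566281]
 [  0.         264.31552292 190.34987071]
 [  0.           0.           1.        ]]
[[254.8127723  178.58528573]
 [254.773323   185.45533278]]
```

View pics/w1.png

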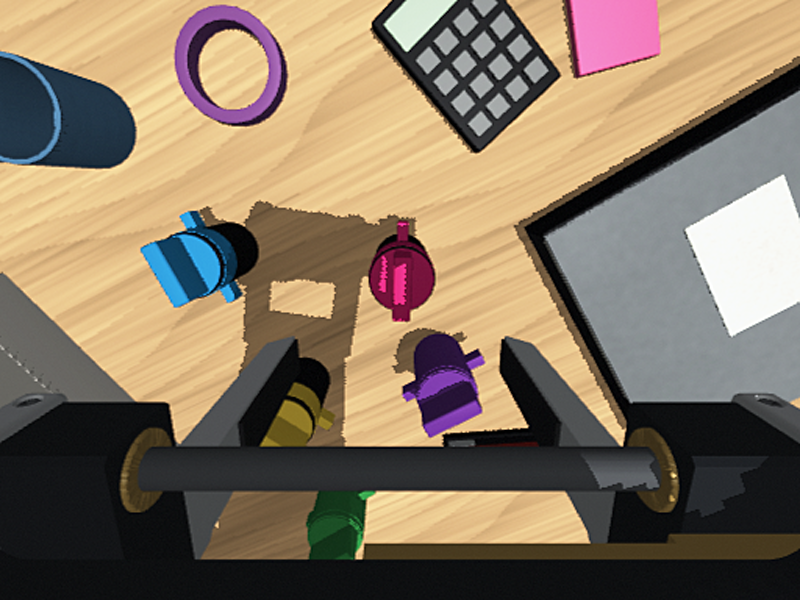

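The wrist view shows the magenta canister at (402,275), bar nearly vertical, so the tool is almost aligned. The fingers are clear of cyan, yellow and purple. I'll refine with a crop.

Run:
```python
from h import *
im=pickle.load(open('w1.pkl','rb'))["img"][:,:,::-1]
cv2.imwrite("pics/w1c.png",cv2.resize(im[176-24-6:176+24-6,257-32:257+32],(800,600),interpolation=cv2.INTER_CUBIC))
```

```text
(no output)
```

View pics/w1c.png

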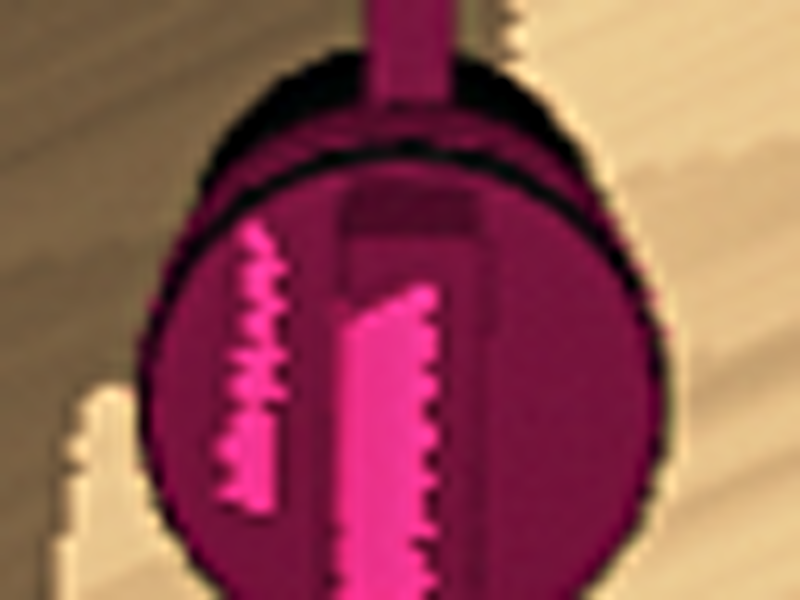

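Request:
apply_moves --pt "0 -0.1 -0.2 -2 0 0 0" --pt "0 0 0 -2.5 0 0 0" --pt "0 0 0 -2.5 0 0 0" --pt "0 0 0 -2.5 0 0 0" --pt "0 0 0 -2 0 0 0" --pt "0 0 0 -1.5 0 0 0" --pt "0 0 0 -1.5 0 0 0" --pt "0 0 0 -0.5 0 0 0" --pt "0 0 0 0 0 0 0" --pt "100 0 0 0 0 0 0" --grip_force 25

```text
time_s: 2.45
ee_pos: [0.5518, -0.3319, 0.1313]
eef_rot: [3.141, -0.001, -0.45]
force: [-0.2, 0.7, 0.5]
grip_width: 0.0888
grip_force: 0.0
```

Request:
apply_moves --pt "160 0 0 0 0 0 0" --pt "190 0 0 0 0 0 0" --pt "210 0 0 0 0 0 0" --pt "235 0 0 0 0 0 0" --pt "255 0 0 0 0 0 0" --pt "255 0 0 0 0 0 0" --pt "255 0 0 0 0 0 0" --pt "255 0 0 0 0 0 0"

```text
time_s: 3.25
ee_pos: [0.5515, -0.3317, 0.1304]
eef_rot: [-3.142, 0.0, -0.45]
force: [0.4, -0.3, 0.3]
grip_width: 0.0256
grip_force: 0.0
```

Request:
apply_moves --pt "255 0 0 0 0 0 0" --pt "255 0 0 0 0 0 0" --pt "255 0 0 0 0 0 0" --pt "255 0 0 0 0 0 0" --pt "255 0 0 0 0 0 0"

```text
time_s: 3.75
ee_pos: [0.5515, -0.3317, 0.1304]
eef_rot: [3.142, 0.0, -0.45]
force: [0.0, -1.0, -0.5]
grip_width: 0.0139
grip_force: 25.0
```

Request:
apply_moves --pt "255 0 0 1 0 0 0" --pt "255 0 0 2.5 0 0 0" --pt "255 0 0 3.5 0 0 0" --pt "255 0 0 4 0 0 0" --pt "255 0 0 4 0 0 0" --pt "255 0 0 3 0 0 0" --pt "255 0 1 2 0 0 0" --pt "255 -0.1 2 0 0 0 0" --pt "255 -0.2 3 0 0 0 -0.01" --pt "255 -0.2 3.5 0 0 0 -0.01"

```text
time_s: 4.75
ee_pos: [0.546, -0.236, 0.3307]
eef_rot: [-3.142, 0.0, -0.472]
force: [0.6, -0.2, -2.1]
grip_width: 0.0136
grip_force: 25.0
```

Request:
apply_moves --pt "255 -0.2 4 0 0 0 -0.01" --pt "255 -0.2 4 0 0 0 -0.01" --pt "255 -0.2 4 0 0 0 -0.01" --pt "255 -0.2 4 0 0 0 -0.01" --pt "255 -0.2 4 0 0 0 -0.01" --pt "255 -0.2 4 0 0 0 -0.01" --pt "255 -0.2 4 0 0 0 -0.01" --pt "255 -0.2 3.5 0 0 0 -0.01" --pt "255 -0.2 2.5 0 0 0 0" --pt "255 -0.1 1.7 0 0 0 0"

```text
time_s: 5.75
ee_pos: [0.5269, 0.1221, 0.331]
eef_rot: [-3.141, -0.0, -0.549]
force: [0.1, -0.3, -2.8]
grip_width: 0.0138
grip_force: 25.0
```

Request:
apply_moves --pt "255 0 0 0 0 0 0" --pt "255 0 0 0 0 0 0" --pt "255 0 0 0 0 0 0"

```text
time_s: 6.05
ee_pos: [0.5275, 0.1195, 0.3306]
eef_rot: [3.142, -0.0, -0.551]
force: [0.3, -0.5, -2.9]
grip_width: 0.0141
grip_force: 25.0
```

Run:
```python
from h import *
c=wcam("w2");print(c["ee"],c["rot"],ctrl.get_obs()["qpos"],ctrl.get_obs()["grip_width"])
p=[.5297,.1203,.2006]
L=place(p,[[.048,0,.132],[-.048,0,.132],[0,0,.132]]);print(proj(c,L))
cv2.imwrite("pics/w2.png",cv2.resize(c["img"][:,:,::-1],(800,600),interpolation=cv2.INTER_CUBIC))
```

```text
[0.52753033 0.11950231 0.33064972] [ 3.14155510e+00 -1.59939970e-04 -5.50986731e-01] [ 1.54982439e-01  2.23762912e-01  1.38665444e+00 -1.24116655e-04
  1.53109810e+00  2.27704818e+00] 0.013658613250159515
[[228.99209872 149.04231808]
 [277.02847552 199.26625467]
 [253.6281976  174.80033628]]
```

View pics/w2.png

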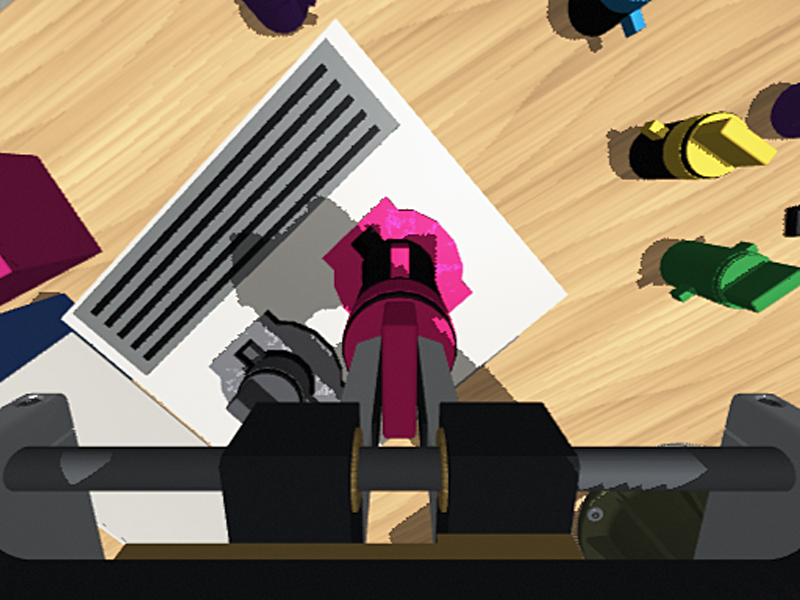

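Canister is held upright, bar at (400,370). The socket's far notch is at about (368,237) against a predicted (359,233). I'll check that offset in a crop.

Run:
```python
from h import *
im=pickle.load(open('w2.pkl','rb'))["img"][:,:,::-1]
cv2.imwrite("pics/w2c.png",cv2.resize(im[124:199,205:305],(800,600),interpolation=cv2.INTER_CUBIC))
```

```text
(no output)
```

View pics/w2c.png

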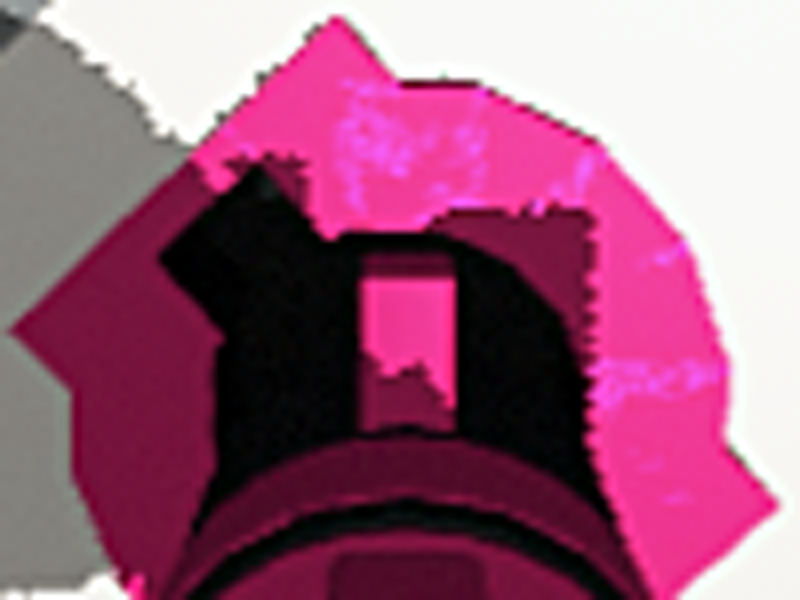

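The socket and held canister agree within 1–2 mm against 4 mm of radial clearance. I'll correct by 1 mm and lower.

Request:
apply_moves --pt "255 0.1 0 -1 0 0 0" --pt "255 0 0 -2 0 0 0" --pt "255 0 0 -2 0 0 0" --pt "255 0 0 -1.5 0 0 0" --pt "255 0 0 -1.5 0 0 0" --pt "255 0 0 -1 0 0 0" --pt "255 0 0 -0.8 0 0 0" --pt "255 0 0 -0.5 0 0 0" --pt "255 0 0 -0.3 0 0 0" --pt "255 0 0 0 0 0 0"

```text
time_s: 7.1
ee_pos: [0.5285, 0.1203, 0.2244]
eef_rot: [3.142, 0.0, -0.55]
force: [0.2, -0.0, -2.9]
grip_width: 0.0137
grip_force: 25.0
```

Request:
apply_moves --pt "255 0 0 -0.2 0 0 0" --pt "255 0 0 -0.2 0 0 0" --pt "255 0 0 0 0 0 0"

```text
time_s: 7.4
ee_pos: [0.5284, 0.1203, 0.2203]
eef_rot: [3.142, 0.0, -0.55]
force: [0.4, 0.2, -3.6]
grip_width: 0.0138
grip_force: 25.0
```

Request:
apply_moves --pt "255 0 0 -0.1 0 0 0" --pt "255 0 0 -0.1 0 0 0" --pt "255 0 0 0 0 0 0"

```text
time_s: 7.7
ee_pos: [0.5285, 0.1203, 0.2183]
eef_rot: [3.142, 0.0, -0.55]
force: [0.5, -0.1, -2.5]
grip_width: 0.0142
grip_force: 25.0
```

Request:
apply_moves --pt "255 0 0 -0.1 0 0 0" --pt "255 0 0 0 0 0 0"

```text
time_s: 7.9
ee_pos: [0.5285, 0.1203, 0.2174]
eef_rot: [-3.142, -0.0, -0.55]
force: [-0.5, 0.9, -2.2]
grip_width: 0.014
grip_force: 25.0
```

Request:
apply_moves --pt "255 0 0 -0.1 0 0 0" --pt "255 0 0 0 0 0 0"

```text
time_s: 8.1
ee_pos: [0.5286, 0.1203, 0.2173]
eef_rot: [-3.141, -0.001, -0.55]
force: [-3.0, -0.4, 5.3]
grip_width: 0.0135
grip_force: 25.0
```

Ears are on the rim with about 8 N of contact. Hold briefly, then turn +0.75 rad to the notch yaw.

Request:
apply_moves --pt "255 0 0 0 0 0 0" --pt "255 0 0 0 0 0 0" --pt "255 0 0 0 0 0 0.05" --pt "255 0 0 0 0 0 0.08" --pt "255 0 0 0 0 0 0.08" --pt "255 0 0 0 0 0 0.08" --pt "255 0 0 0 0 0 0.08" --pt "255 0 0 0 0 0 0.08"

```text
time_s: 8.9
ee_pos: [0.5289, 0.1204, 0.2173]
eef_rot: [-3.141, -0.002, -0.097]
force: [0.2, -0.1, 3.5]
grip_width: 0.0139
grip_force: 24.9
```

Request:
apply_moves --pt "255 0 0 0 0 0 0.08" --pt "255 0 0 0 0 0 0.08" --pt "255 0 0 0 0 0 0.08" --pt "255 0 0 0 0 0 0.06" --pt "255 0 0 0 0 0 0" --pt "255 0 0 0 0 0 0"

```text
time_s: 9.5
ee_pos: [0.5285, 0.1203, 0.2164]
eef_rot: [-3.142, 0.0, 0.198]
force: [0.4, 0.0, -3.0]
grip_width: 0.0136
grip_force: 25.0
```

The force is back to free hanging weight, so the ears are over the notches. Lowering.

Request:
apply_moves --pt "255 0 0 -0.2 0 0 0" --pt "255 0 0 -0.3 0 0 0" --pt "255 0 0 -0.3 0 0 0" --pt "255 0 0 -0.3 0 0 0" --pt "255 0 0 -0.3 0 0 0" --pt "255 0 0 0 0 0 0"

```text
time_s: 10.1
ee_pos: [0.5283, 0.1203, 0.2019]
eef_rot: [-3.141, 0.001, 0.2]
force: [-0.5, 0.4, -2.5]
grip_width: 0.0139
grip_force: 25.0
```

Request:
apply_moves --pt "255 0 0 -0.1 0 0 0" --pt "255 0 0 -0.1 0 0 0" --pt "255 0 0 0 0 0 0"

```text
time_s: 10.4
ee_pos: [0.5285, 0.1203, 0.2004]
eef_rot: [-3.142, 0.0, 0.2]
force: [-0.3, -0.1, -3.2]
grip_width: 0.0137
grip_force: 25.0
```

Request:
apply_moves --pt "255 0 0 -0.1 0 0 0" --pt "255 0 0 0 0 0 0" --pt "180 0 0 0 0 0 0" --pt "140 0 0 0 0 0 0" --pt "140 0 0 0 0 0 0" --pt "140 0 0 0 0 0 0" --pt "140 0 0 0 0 0 0" --pt "140 0 0 0 0 0 0"

```text
time_s: 11.2
ee_pos: [0.5285, 0.1203, 0.1995]
eef_rot: [-3.142, -0.0, 0.2]
force: [-0.7, -1.3, 0.2]
grip_width: 0.0425
grip_force: 0.0
```

Request:
apply_moves --pt "140 0 0 1 0 0 0" --pt "140 0 0 2 0 0 0" --pt "140 0 0 3 0 0 0" --pt "140 0 0 3 0 0 0" --pt "140 -1 -3 3 0 0 0" --pt "140 -1 -4 0 0 0 0" --pt "140 -1 -4 0 0 0 0" --pt "140 0 -4 0 0 0 0" --pt "140 0 0 0 0 0 0" --pt "140 0 0 0 0 0 0"

```text
time_s: 12.2
ee_pos: [0.4984, -0.0301, 0.3201]
eef_rot: [3.142, -0.001, 0.198]
force: [-0.1, 0.7, -0.2]
grip_width: 0.0423
grip_force: 0.0
```

Run:
```python
from h import *
a=ctrl.camera("top")["img"][:,:,::-1];b=ctrl.camera("side")["img"][:,:,::-1]
cv2.imwrite("pics/end.png",np.hstack([cv2.resize(a[150:270,110:230],(400,400)),cv2.resize(b[190:310,210:330],(400,400))]))
```

```text
(no output)
```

View pics/end.png

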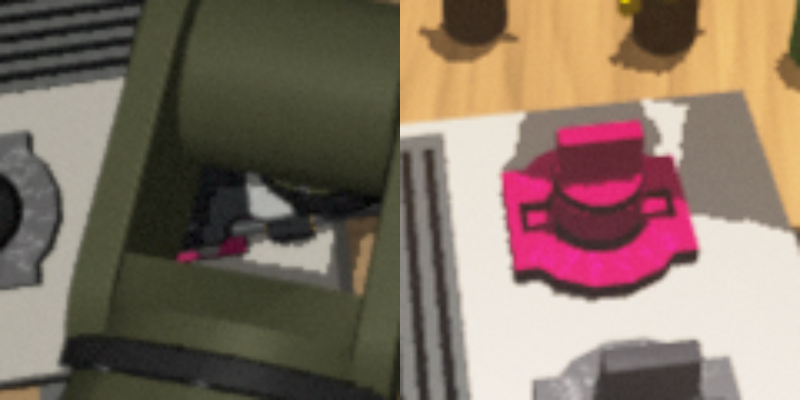

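The side view shows the magenta canister upright, with its ears flush in both notches at (537,215) and (660,203), and the gripper clear of it.

```bash
python3 -c "
from station import ctrl
print(ctrl.hand_in())"
```

```text
the job is handed in; nothing more can be done
None
```

The magenta canister is home in its socket, upright with its ears flush in the notches and released. I left the cyan and yellow canisters alone and handed the job in at about 12 s; the hand-in returned no verdict.

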